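Load a carrier plate into the inspection carousel and index it

ROBOT

A 6-joint arm with a two-finger parallel gripper is mounted at the origin on the work surface. World frame = base frame: x ahead of the robot, y to its left, z up, the work surface at z = 0. Lengths are in m, angles in degrees, forces in N, time in s.
With the tool pointing down it reaches from about 0.25 to 0.725 m from the base axis. Payload 9.7 kg.
Tool frame: the origin (TCP) lies at the very end of the fingers, on their centre line; the grasp point (between the pads) lies 19 mm behind it; z points along the fingers, y is the line along which they close (so a half turn about z gives the same grasp; the last joint's range is limited). The gripper opens to 85 mm and grips with 20 to 120 N. Pads are 22 mm wide; open, the fingers measure 114 mm over their backs; the gripper's body (76 mm by 85 mm) begins 54 mm behind the grasp point. The pads swing forward as they close: fully open they stand 13 mm farther back than shut.
Start: joints at [63.885, 4.979, 10.078, 95.1, 0, 90], TCP at [0.242, 0.494, 0.231] pointing down, gripper open.
Joint ranges: [-179.16, 179.16], [-48.56, 103.87], [-65.8, 70.77], [-126.05, 130.52], [-82.76, 87.17], [-180, 180]. Speed limits (degrees/s): [127.2, 127.2, 147.25, 180, 180, 180].

INTERFACE

Orientations are given as [roll, pitch, yaw] about the fixed x, y, z axes, in that order (R = Rz(yaw) Ry(pitch) Rx(roll)).
In Python, from workcell import bot gives the robot as it stands.
- The arm moves only by the tool arm_command, never from a script. Its argument "series" is a list of rows, each a list of 4 numbers: the shift along the tool's x, y, z in m, then the turn about the tool's z in rad. A call has exactly 5 rows; each row is the pose to reach, as a shift and turn from the pose commanded when the call began, along the tool's axes at that moment; what a row does not reach only later rows make up. A row lasts 1/10 s, in which the tool goes at most 50 mm and 8.59 degrees, less where a joint would pass 70% of its speed; a pose out of reach is approached as far as the arm can. A call with a gripper value outside its range is refused whole. "hand" is the finger opening in m, from 0 to 0.0854, set as the call begins (left out, the last holds). The fingers move at their own pace and stop on an object; "grip_force" is the grip in N (left out, the last holds). Time passes only in rows, so rows that repeat a pose let the fingers close, or fill a call up. It gives the time, the measured TCP pose, the force, the opening and the grip force at its end, in the units of the state.
- bot.get_obs(): the state, without advancing time (a new reading comes with each control period).
- bot.camera(name): name is "side" or "top"; returns a dict with "color" (480x640x3 uint8, blue, green, red), "camera_matrix" (3x3 intrinsics, pixels), "dist_coeffs" ([k1, k2, p1, p2, k3] as OpenCV has them; the pictures are not rectified), "xyz" and "orientation" of the camera in the world. Camera axes: x right, y up, looking along -z (the intrinsics and any distortion apply to the point x, -y, -z); pixel columns grow to the right and rows downward; lengths in m; the calibration is good to about 2 mm. A picture is of the moment at which its call begins. There is no depth.
- bot.job_done(): hands the job in; it is judged then, once.
Trained networks look in the newest picture that a camera, given by its name, has taken for a name from the list of things; names that differ only in an ending like _2 or _b are one class to them, and where a whole thing is asked for, a point or a joint stands for the part that bears it (a point fixed in the world has none). Each returns a list of dicts, best first, with "confidence" (0 to 1); they miss things now and then, are a little off and sometimes report something else, mostly with a low value. They report only what shows in the picture. A call takes as long as a camera call. They do not tell look-alikes from the thing itself.
- bot.find_in(camera, target): "location" ([column, row] in pixels, amid what is visible of it).
- bot.mark_of(camera, target): "location" ([column, row] in pixels: a listed point, or the origin of a listed thing).
The state is a dict: "time": time; "q": joint angles; "qd": joint speeds; "joint_efforts": joint torques, N m; "ee_pos": TCP position; "tcp_rot": TCP orientation; "wrist_force": force on the tool from outside, world axes, zero at the start; "torque": the same for the moment, N m; "opening": finger opening in m; "grasp_force": force on a finger pad.
Only numpy, scipy, OpenCV 4.12 (cv2) and the standard library are available. Lean on these libraries where they do the work, as an engineer would, in place of code of your own. Each camera call takes 0.05 s, during which the arm holds its last target. There are 200 camera calls.

TASK

Without ever pressing hard on it, slide the loose carrier plate out over the open end of its raised tray until you can pinch it by its sides, and lay it fully down in the empty nest of the inspection carousel that faces the robot (the one just before the lens). Let go, then turn the wheel exactly one click counter-clockwise as seen from above, so that this plate stops under the lens and stays in its nest. Keep the two plates already loaded in their nests and leave the screwdriver, jar and notebook alone.

Things in the scene. Friction and masses are not known exactly. Their poses are not given: they have to be found in the camera images.
- plate: The bare aluminium carrier plate, a flat rectangle 110 x 50 x 5 mm, 65 to 120 g, lying flat in the tray, where it slides easily (friction about 0.25). Origin: centre of its underside; x along its length, y across its width, z up. Either end may go first into a nest.
- tray: Fixed raised feed tray of grey plastic, 150 (x) x 74 (y) mm, open at its -x end, towards the robot. Origin at table height under its centre. Floor 60 mm above the table. Rims 6 mm thick, 14 mm above the floor, at both sides and the far end (channel 62 mm wide), so the plate can neither be gripped by its sides nor pushed from behind there. Steel foot plate 110 x 190 x 6 mm under it, not in front.
- tray_edge (a point): Middle of the tray's open edge, at floor height (60 mm above the table); axes as the tray's. The plate's front end starts 22 to 32 mm behind it. A light press from above (6 to 15 N) drags the plate out; over 45 N on it is too much. Fingertips can go beside and below an overhanging plate; it tips when half of it is out.
- pocket (a point): Centre of the support face of the nest to be loaded, 64 mm above the table; turns with the wheel, faces the robot at the start. x points to the hub (along the plate's length), z up. Nest: black pedestal 104 x 30 mm, 14 mm high; walls 7 mm above its face, 2.5 mm play all round: end stops at hub and rim, and side guides 6 mm thick from x = -2 to +38 mm.
- nest_free (a point): The point at x = -30 mm of that nest (towards the rim), on its support face. Here the nest has no side walls and the plate's long sides stand free, from x = -5 to -55 mm: hold the plate here. Fingertips may reach 12 mm below the plate's underside. Turns with the wheel.
- wheel (a joint): Angle of the carousel wheel (rad), 0 at the start, growing counter-clockwise from above. Grey metal disc, diameter 330 mm, top 50 mm above the table, six nests 60 degrees apart centred 100 mm from the axis. A springy detent clicks at every multiple of pi/3: it resists with up to 0.6 N m, gives way half way and then pulls into the next click; 0.03 N m friction.
- pin (a point): Centre of the top of the steel push pin to use: 12 mm diameter, 40 mm high above the disc, 145 mm from the wheel's axis, 30 degrees clockwise of the nest to be loaded; turns with the wheel. Like pins stand midway between all neighbouring nests. Push it from its clockwise side along a circle about the axis; do not follow on beyond one step.
- carousel: Fixed carousel base. Origin on the wheel's axis at table height; its -x axis points to the loading station (the empty nest at the start), z up. A 28 mm thick column stands on the axis, to 155 mm above the table, and carries an arm to the lens.
- lens (a point): Lower face of the fixed inspection lens, a black barrel of 34 mm diameter and 40 mm height, 105 mm above the table, 100 mm from the axis, over the station one step (60 degrees) counter-clockwise of the loading station.
- plate_b: An identical plate already lying in the nest under the lens. Origin: centre of its underside.
- plate_c: An identical plate already lying in the nest one step further counter-clockwise. Origin: centre of its underside.
- pocket_b (a point): Centre of the support face of the nest of plate_b; turns with the wheel.
- pocket_c (a point): Centre of the support face of the nest of plate_c; turns with the wheel.
- driver: Bystander: black cordless screwdriver lying on the table to the left, 180 mm long, 38 mm thick. Origin on the table under its middle, x along it towards the bit.
- jar: Bystander: amber glass jar, 60 mm diameter, 85 mm high, beyond the work. Origin: centre of its underside.
- notebook: Bystander: green notebook 150 x 100 x 16 mm lying to the right. Origin: centre of its underside.
Mind the look-alikes: they are no part of the job. What is shaped like the plate but pink is not meant.

How it is judged:
By the outcome, as a careful person would: the job done as asked, in the order asked, and still so for the second after the job is handed in, with the robot touching nothing.
It also fails if it takes over 67 s, if anything falls off the work surface, if the arm or the gripper's body presses on something with over 40 N, if the wrist force passes 120 N, or if a joint passes its speed limit or range.

## Working session

There is one attempt and no reset: what is moved stays moved. The work goes in short steps, Python scripts to look and compute and a tool call to move; the robot and the scene stay as the last step left them, time stands still between calls to the robot, and variables do not carry over. Pictures are saved under pics/ and viewed, at most 13 in all, crops included, and the job is handed in when it is done.

Besides the shell and the picture viewer there is one more tool, called after "Emit:" as name([rows], argument=value, ...), one row to a line, values as JSON. arm_command: Moves the arm, as the interface text tells. Its arguments: {"type":"object","properties":{"series":{"type":"array"},"hand":{"type":"number"},"grip_force":{"type":"number"}},"required":["series"]}

```bash
ls; mkdir -p pics
python3 - <<'E'
from workcell import bot
import cv2
for c in("side","top"):
    r=bot.camera(c); cv2.imwrite(f"pics/{c}0.png",r["color"])
    print(c,r["camera_matrix"],r["dist_coeffs"],r["xyz"],r["orientation"])
    for t in["plate","tray","tray_edge","pocket","nest_free","pin","carousel","lens","pocket_b","plate_b"]:
        print(t,[(round(d["confidence"],2),[round(float(v),1) for v in d["location"]]) for d in bot.mark_of(c,t)])
print(bot.get_obs())
E
```

```text
pics
side [[604.3611428    0.         328.40069903]
 [  0.         604.3611428  233.6250704 ]
 [  0.           0.           1.        ]] [-0.06426784  0.          0.          0.          0.        ] [0.10251728 1.22045106 1.08747294] [  52.54076907   -1.28226828 -156.65979033]
plate [(0.78, [300.4, 267.3]), (0.58, [260.8, 320.5]), (0.49, [344.8, 185.5])]
tray [(0.97, [304.4, 285.4]), (0.46, [397.1, 208.2]), (0.19, [376.6, 190.9])]
tray_edge [(0.64, [332.8, 279.1])]
pocket [(0.94, [383.4, 208.2]), (0.82, [350.2, 183.1]), (0.78, [375.5, 190.9]), (0.54, [301.3, 270.8])]
nest_free [(0.61, [395.6, 209.2])]
pin [(0.61, [386.8, 216.3])]
carousel [(0.78, [353.9, 217.0])]
lens [(0.7, [304.3, 285.0]), (0.67, [375.2, 176.7]), (0.29, [273.3, 239.7])]
pocket_b [(0.94, [383.4, 208.2]), (0.82, [350.2, 183.1]), (0.78, [375.5, 190.9]), (0.54, [301.3, 270.8])]
plate_b [(0.78, [300.4, 267.3]), (0.58, [260.8, 320.5]), (0.49, [344.8, 185.5])]
top [[490.46862826   0.         319.99723881]
 [  0.         490.46862826 236.91076715]
 [  0.           0.           1.        ]] [-0.05909835  0.          0.     
[... 700 characters left out ...]
 [268.9, 236.2]), (0.59, [418.2, 252.5])]
{'time': 1.1, 'q': array([6.38855185e+01, 4.97806132e+00, 1.00793884e+01, 9.50988358e+01,
       7.42582844e-04, 9.00017098e+01]), 'qd': array([ 0.03013211, -0.09724367,  0.08240431, -0.1001129 ,  0.08781477,
        0.05849883]), 'joint_efforts': array([ 1.95732369e-03, -5.20112944e+01,  4.64862049e+01,  1.91276864e-03,
        2.44404127e-04,  1.37903982e-05]), 'ee_pos': array([0.24209143, 0.4938625 , 0.23130272]), 'tcp_rot': array([ 1.79997509e+02, -7.42657187e-04,  1.53883809e+02]), 'wrist_force': array([0.81293969, 0.07666218, 0.6930106 ]), 'torque': array([0.01019031, 0.02013276, 0.01733371]), 'grasp_force': 0.0, 'opening': 0.08521269326467648}
```

View pictures.

View pics/top0.png

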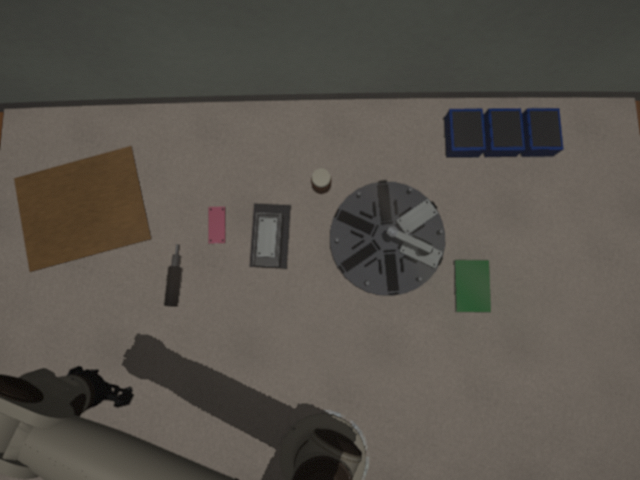

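View pics/side0.png

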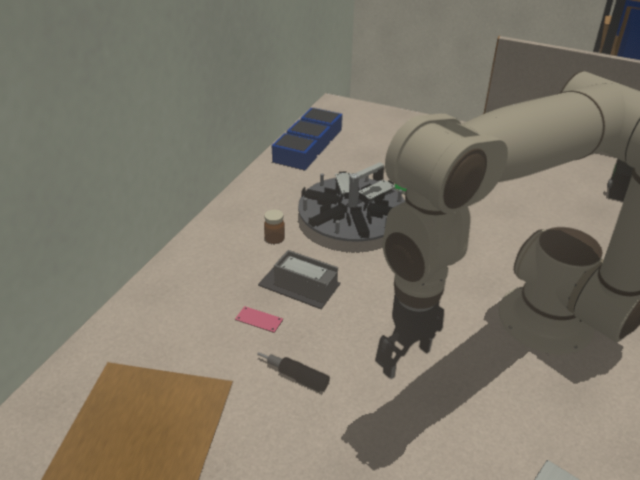

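```bash
cat > h.py <<'E'
import numpy as np, cv2
from scipy.spatial.transform import Rotation as R
class Cam:
    def __init__(s,r):
        s.K=np.array(r["camera_matrix"],float); s.d=np.array(r["dist_coeffs"],float); s.t=np.array(r["xyz"],float)
        s.R=R.from_euler("xyz",r["orientation"],degrees=True).as_matrix()@np.diag([1,-1,-1]); s.img=r["color"]
    def proj(s,P):
        P=np.atleast_2d(np.asarray(P,float)); Rv=cv2.Rodrigues(s.R.T)[0]
        return cv2.projectPoints(P,Rv,-s.R.T@s.t,s.K,s.d)[0].reshape(-1,2)
    def at(s,uv,z):
        n=cv2.undistortPoints(np.array(uv,float).reshape(-1,1,2),s.K,s.d).reshape(-1,2)
        D=np.c_[n,np.ones(len(n))]@s.R.T
        return s.t+D*((z-s.t[2])/D[:,2])[:,None]
E
python3 - <<'E'
from workcell import bot
from h import *
c=Cam(bot.camera("top")); s=Cam(bot.camera("side"))
np.set_printoptions(precision=4,suppress=True)
for n,u,z in[("plate",[268.9,236.2],.06),("tray",[270.9,242.9],0),("edge",[264,266.3],.06),("pocket",[391.2,273.6],.064),("nfree",[390.5,285.5],.064),("pin",[365.4,284],.09),("car",[386.2,240],0),("pb",[419.6,251.6],.064),("pc",[417.5,217],.064)]: print(n,c.at([u],z)[0])
for n,u,z in[("plate",[300.4,267.3],.06),("tray",[304.4,285.4],0),("edge",[332.8,279.1],.06),("pocket",[383.4,208.2],.064),("nfree",[395.6,209.2],.064),("pin",[386.8,216.3],.09),("car",[353.9,217.],0),("pc",[350.2,183.1],.064),("pb",[375.5,190.9],.064)]: print("side",n,s.at([u],z)[0])
cv2.imwrite("pics/t.png",c.img);cv2.imwrite("pics/s.png",s.img)
a=cv2.resize(c.img[175:300,326:451],None,fx=4,fy=4,interpolation=cv2.INTER_CUBIC)
b=cv2.resize(c.img[195:275,240:300],None,fx=5,fy=5,interpolation=cv2.INTER_CUBIC)
o=np.zeros((500,800,3),np.uint8);o[:,:500]=a;o[:400,500:]=b
cv2.imwrite("pics/crop1.png",cv2.convertScaleAbs(o,alpha=1.6))
E
```

```text
plate [0.6147 0.1427 0.06  ]
tray [0.6039 0.1436 0.    ]
edge [0.5297 0.1563 0.06  ]
pocket [ 0.5039 -0.1978  0.064 ]
nfree [ 0.4709 -0.1947  0.064 ]
pin [ 0.4748 -0.1232  0.09  ]
car [ 0.6074 -0.1952  0.    ]
pb [ 0.5641 -0.2794  0.064 ]
pc [ 0.6626 -0.2778  0.064 ]
side plate [0.6218 0.1429 0.06  ]
side tray [0.6108 0.1422 0.    ]
side edge [0.5272 0.1499 0.06  ]
side pocket [ 0.5123 -0.1979  0.064 ]
side nfree [ 0.4777 -0.2084  0.064 ]
side pin [ 0.4799 -0.1281  0.09  ]
side car [ 0.6048 -0.203   0.    ]
side pc [ 0.652  -0.2833  0.064 ]
side pb [ 0.565  -0.2755  0.064 ]
```

View pics/crop1.png

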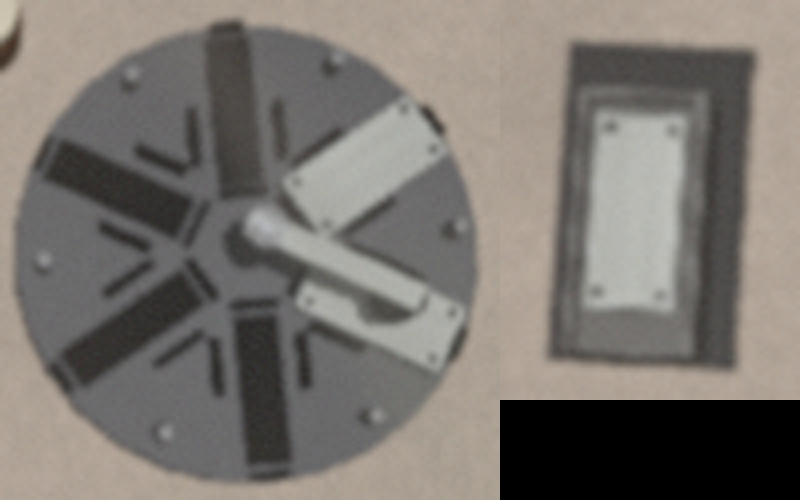

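```bash
cat > m.py <<'E'
from h import *
from workcell import bot
from scipy.optimize import least_squares
np.set_printoptions(precision=4,suppress=True)
c=Cam(bot.camera("top")); g=cv2.cvtColor(c.img,cv2.COLOR_BGR2GRAY).astype(np.float32)
# pins: bright local blobs
P=[]
for x,y in[(132,75),(335,62),(455,228),(373,414),(164,431),(43,261)]:
    u,v=326+(x+.5)/4-.5,175+(y+.5)/4-.5
    i,j=int(round(v)),int(round(u)); w=g[i-3:i+4,j-3:j+4]; w=np.clip(w-np.median(w)-4,0,None)
    yy,xx=np.mgrid[i-3:i+4,j-3:j+4]; P.append([(w*xx).sum()/w.sum(),(w*yy).sum()/w.sum()])
P=np.array(P); W=c.at(P,.09)[:,:2]
# order: in world angle
def f(p):
    th=p[2]+np.radians(np.round(np.degrees(np.arctan2(*(W-p[:2]).T[::-1])-p[2]-np.pi/6)/60)*60+30)
    return (W-p[:2]-.145*np.c_[np.cos(th),np.sin(th)]).ravel()
r=least_squares(f,[.607,-.195,np.pi]); print("pins",r.x,"deg",np.degrees(r.x[2]),"res mm",1e3*r.fun)
# disc: non-beige
hsv=cv2.cvtColor(c.img,cv2.COLOR_BGR2HSV)
for nm,cam,z,box in[("plate",c,.065,(240,195,300,275))]:
    sub=g[box[1]:box[3],box[0]:box[2]]; big=cv2.resize(sub,None,fx=8,fy=8,interpolation=cv2.INTER_CUBIC)
    S=cv2.resize(hsv[box[1]:box[3],box[0]:box[2]].astype(np.float32),None,fx=8,fy=8)
    print("levels",np.percentile(sub,[5,50,90,99]), g[236,268],hsv[236,268],hsv[200,245],g[200,245])
    ctr=sub[41-4:41+4,29-3:29+3].mean(); flo=sub[70:72,26:30].mean(); m=((big>(ctr+flo)/2)).astype(np.uint8)
    n,l,st,ce=cv2.connectedComponentsWithStats(m); k=l[41*8,29*8]
    cnt=max(cv2.findContours((l==k).astype(np.uint8),cv2.RETR_EXTERNAL,cv2.CHAIN_APPROX_NONE)[0],key=len)
    rr=cv2.boxPoints(cv2.minAreaRect(cnt)); uv=(rr+.5)/8-.5+np.array(box[:2]); w=cam.at(uv,z)
    e=np.diff(np.r_[w,w[:1]],axis=0)[:,:2]; print(nm,ctr,flo,w[:,:2].mean(0),np.linalg.norm(e,axis=1),np.degrees(np.arctan2(e[:,1],e[:,0])))
# disc
dm=(hsv[...,1]<45).astype(np.uint8)
print("sat",hsv[285,345],hsv[240,345])
th,_=cv2.threshold(hsv[175:300,326:451,1],0,255,cv2.THRESH_OTSU); m=(hsv[175:300,326:451,1]<th).astype(np.uint8); m=cv2.morphologyEx(m,cv2.MORPH_CLOSE,np.ones((5,5)))
cnt=max(cv2.findContours(m,cv2.RETR_EXTERNAL,cv2.CHAIN_APPROX_NONE)[0],key=len)[:,0]+[326,175]
w=c.at(cnt,.05)[:,:2]; q=least_squares(lambda p:np.hypot(*(w-p[:2]).T)-p[2],[.607,-.195,.165],loss="soft_l1",f_scale=.001); print("disc",th,q.x)
E
python3 m.py
```

```text
pins [ 0.6088 -0.1922  3.2079] deg 183.798528354233 res mm [ 0.2341  0.533   0.9618 -0.9165 -0.2578  0.7336 -0.4598  0.1385 -0.295
 -0.3838 -0.1833 -0.1048]
levels [ 46. 100. 111. 117.] 114.0 [ 38   9 115] [ 15  38 107] 100.0
plate 115.291664 64.125 [0.6123 0.1486] [0.1132 0.0524 0.113  0.0517] [ -3.8371 -95.1635 175.8436  84.9977]
sat [ 15  37 109] [ 0  0 68]
disc 20.0 [ 0.6083 -0.1918  0.1616]
```

```bash
cat >> h.py <<'E'
def rows(p0,y0,p1,y1,n):
    """calls of 5 rows from (p0,yaw0) to (p1,yaw1) in n calls, tool down; straight line"""
    p0,p1=np.array(p0,float),np.array(p1,float)
    for k in range(n):
        yb=np.radians(y0+(y1-y0)*k/n); A=np.array([[np.cos(yb),np.sin(yb),0],[np.sin(yb),-np.cos(yb),0],[0,0,-1]])
        D=A@(p1-p0)/n; t=-np.radians(y1-y0)/n
        print("[", ",".join("[%.4f,%.4f,%.4f,%.3f]"%(*(D*i/5),t*i/5) for i in range(1,6)),"]")
E
cat > ov.py <<'E'
from h import *
from workcell import bot
def overlay(cam,wheel,plate,tray,boxes=None):
    im=cam.img.copy(); S=4; 
    def poly(P,col):
        u=((cam.proj(P)-off+.5)*S-.5); cv2.polylines(out,[np.round(u*8).astype(int)],True,col,1,cv2.LINE_AA,3)
    outs=[]
    for (x,y,w,h) in boxes:
        off=np.array([x,y]); out=cv2.convertScaleAbs(cv2.resize(im[y:y+h,x:x+w],None,fx=S,fy=S,interpolation=cv2.INTER_CUBIC),alpha=1.6)
        X,Y,th=wheel; th=np.radians(th)
        a=np.linspace(0,6.28,80)
        poly(np.c_[X+.165*np.cos(a),Y+.165*np.sin(a),0*a+.05],(0,255,255))
        for k in range(6):
            t=th+np.pi/6+k*np.pi/3; poly(np.c_[X+.145*np.cos(t)+.006*np.cos(a),Y+.145*np.sin(t)+.006*np.sin(a),0*a+.09],(0,0,255))
        def rect(x,y,yaw,l,w,z):
            yaw=np.radians(yaw);c,s=np.cos(yaw),np.sin(yaw)
            return [[x+c*i-s*j,y+s*i+c*j,z] for i,j in[(-l/2,-w/2),(l/2,-w/2),(l/2,w/2),(-l/2,w/2)]]
        poly(rect(X+.1*np.cos(th),Y+.1*np.sin(th),np.degrees(th),.104,.03,.064),(0,255,0))
        poly(rect(*plate[:3],.11,.05,plate[3]),(255,0,0))
        if tray is not None: poly(rect(*tray,.15,.074,.074),(255,0,255)); poly(rect(*tray,.15,.062,.06),(255,255,0))
        outs.append(out)
    H=max(o.shape[0] for o in outs); return np.hstack([cv2.copyMakeBorder(o,0,H-o.shape[0],0,0,0) for o in outs])
E
python3 - <<'E'
from ov import *
s=Cam(bot.camera("side"))
cv2.imwrite("pics/ov1.png",overlay(s,(.6086,-.192,183.8),(.6123,.1486,-4.5,.065),(.604,.149,-4.3),[(292,150,125,105),(255,245,75,75)]))
rows([.2421,.4939,.2313],153.88,[.637,.146,.12],-4.4,4)
E
```

```text
[ [-0.0254,-0.0069,0.0056,0.138],[-0.0508,-0.0139,0.0111,0.276],[-0.0762,-0.0208,0.0167,0.414],[-0.1015,-0.0277,0.0223,0.553],[-0.1269,-0.0346,0.0278,0.691] ]
[ [-0.0240,0.0108,0.0056,0.138],[-0.0480,0.0217,0.0111,0.276],[-0.0719,0.0325,0.0167,0.414],[-0.0959,0.0433,0.0223,0.553],[-0.1199,0.0542,0.0278,0.691] ]
[ [-0.0116,0.0236,0.0056,0.138],[-0.0232,0.0473,0.0111,0.276],[-0.0348,0.0709,0.0167,0.414],[-0.0463,0.0945,0.0223,0.553],[-0.0579,0.1181,0.0278,0.691] ]
[ [0.0061,0.0256,0.0056,0.138],[0.0122,0.0512,0.0111,0.276],[0.0184,0.0768,0.0167,0.414],[0.0245,0.1024,0.0223,0.553],[0.0306,0.1280,0.0278,0.691] ]
```

View pics/ov1.png

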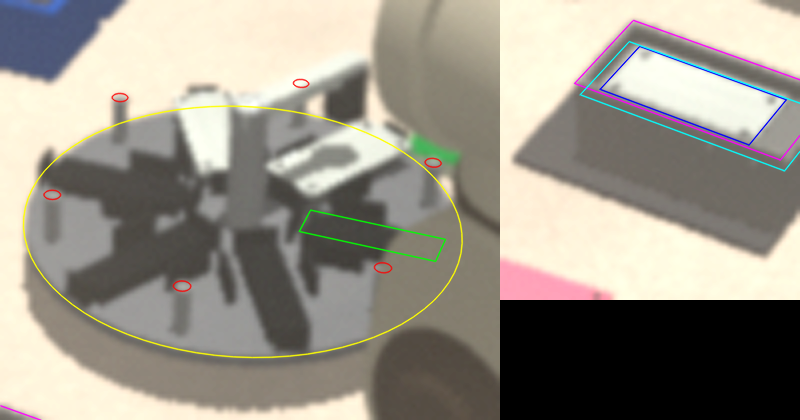

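The side overlay agrees to about 1 px: the pins, disc, nest and tray plate (blue) all line up. Candidates in the top view are the tray plate (268,236, bare aluminium), the pink one (217,225), plate_b (418,252) and plate_c (417,216). I choose the tray plate, confirmed in crop1.

Emit:
arm_command([
  [-0.0254,-0.0069,0.0056,0.138],
  [-0.0508,-0.0139,0.0111,0.276],
  [-0.0762,-0.0208,0.0167,0.414],
  [-0.1015,-0.0277,0.0223,0.553],
  [-0.127,-0.0346,0.0278,0.691],
], hand=0, grip_force=20)

```text
time: 1.8
ee_pos: [0.3416, 0.4061, 0.2033]
tcp_rot: [180.0, -0.0, 114.0]
wrist_force: [-0.9, -0.3, -0.3]
opening: 0.0119
grasp_force: 0.0
```

Emit:
arm_command([
  [-0.024,0.0108,0.0056,0.138],
  [-0.048,0.0217,0.0111,0.276],
  [-0.0719,0.0325,0.0167,0.414],
  [-0.0959,0.0433,0.0223,0.553],
  [-0.12,0.0542,0.0278,0.691],
])

```text
time: 2.3
ee_pos: [0.4404, 0.319, 0.1755]
tcp_rot: [180.0, -0.0, 74.4]
wrist_force: [0.5, 0.4, 0.2]
opening: -0.0001
grasp_force: 0.0
```

Emit:
arm_command([
  [-0.0116,0.0236,0.0056,0.138],
  [-0.0232,0.0473,0.0111,0.276],
  [-0.0348,0.0709,0.0167,0.414],
  [-0.0463,0.0945,0.0223,0.553],
  [-0.058,0.118,0.0278,0.691],
])

```text
time: 2.8
ee_pos: [0.539, 0.2319, 0.1477]
tcp_rot: [180.0, -0.0, 34.8]
wrist_force: [0.1, -0.0, 1.3]
opening: -0.0004
grasp_force: 0.0
```

Emit:
arm_command([
  [0.0061,0.0256,0.0056,0.138],
  [0.0122,0.0512,0.0111,0.276],
  [0.0184,0.0768,0.0167,0.414],
  [0.0245,0.1024,0.0223,0.553],
  [0.0306,0.128,0.0278,0.691],
])

```text
time: 3.3
ee_pos: [0.644, 0.0914, 0.1198]
tcp_rot: [-176.8, 0.2, 6.7]
wrist_force: [-0.5, 0.3, -0.1]
opening: -0.0
grasp_force: 0.0
```

Run:
```python
from workcell import bot
o=bot.get_obs();print({k:o[k] for k in("time","q","qd","ee_pos","tcp_rot")})
```

```text
{'time': 3.3, 'q': array([  6.69156426,  18.29699859,  13.18922365,  85.10815727,
         3.15811285, 179.94439322]), 'qd': array([-2.89908341e+01,  2.08837358e+01,  1.99104177e+01,  7.70140708e-02,
        1.05716235e+01, -2.22268943e-02]), 'ee_pos': array([0.64396585, 0.09136127, 0.11976459]), 'tcp_rot': array([-176.84167938,    0.21286864,    6.74708698])}
```

Emit:
arm_command([
  [0,0,0,0],
  [0,0,0,0],
  [0,0,0,0],
  [0,0,0,0],
  [0,0,0,0],
])

```text
time: 3.8
ee_pos: [0.6428, 0.0946, 0.1206]
tcp_rot: [-176.9, 0.2, 7.1]
wrist_force: [-0.6, 0.1, -0.2]
opening: 0.0001
grasp_force: 0.0
```

Run:
```python
from workcell import bot
o=bot.get_obs();print({k:o[k] for k in("time","q","qd","ee_pos","tcp_rot")})
```

```text
{'time': 3.8, 'q': array([  6.99866859,  18.15777547,  13.1077472 ,  85.12379333,
         3.12883469, 179.9440473 ]), 'qd': array([-0.21379807,  0.11146583,  0.02982835,  0.0410831 ,  0.00720568,
       -0.04161439]), 'ee_pos': array([0.64284507, 0.09458874, 0.12059888]), 'tcp_rot': array([-1.76870997e+02,  1.70767547e-01,  7.05453813e+00])}
```

Emit:
arm_command([
  [0,0,0,-0.14],
  [0,0,0,-0.28],
  [0,0,0,-0.42],
  [0,0,0,-0.56],
  [0,0,0,-0.7],
])

```text
time: 4.3
ee_pos: [0.6429, 0.0943, 0.1204]
tcp_rot: [-177.5, -1.9, 47.4]
wrist_force: [-0.0, -0.6, -0.5]
opening: 0.0004
grasp_force: 0.0
```

Run:
```python
from workcell import bot
o=bot.get_obs();print({k:o[k] for k in("time","q","qd","ee_pos","tcp_rot")})
```

```text
{'time': 4.3, 'q': array([  6.97064224,  18.17288244,  13.10677889,  85.12426965,
         3.12881317, 139.50596182]), 'qd': array([ 3.16217379e-02,  3.78991685e-02, -3.60206978e-04,  1.13592863e-01,
       -5.85053954e-02, -7.96616480e+01]), 'ee_pos': array([0.64287004, 0.09427158, 0.12041885]), 'tcp_rot': array([-177.49604028,   -1.88630039,   47.418253  ])}
```

Emit:
arm_command([
  [0,0,0,-0.149],
  [0,0,0,-0.298],
  [0,0,0,-0.447],
  [0,0,0,-0.596],
  [0,0,0,-0.745],
])

```text
time: 4.8
ee_pos: [0.6429, 0.0942, 0.1204]
tcp_rot: [-179.4, -3.1, 90.1]
wrist_force: [-0.1, 1.0, -0.4]
opening: -0.0001
grasp_force: 0.0
```

Emit:
arm_command([
  [0,0,0,-0.149],
  [0,0,0,-0.298],
  [0,0,0,-0.447],
  [0,0,0,-0.596],
  [0,0,0,-0.745],
])

```text
time: 5.3
ee_pos: [0.6429, 0.0943, 0.1204]
tcp_rot: [178.3, -2.6, 132.9]
wrist_force: [-0.1, -0.4, -0.2]
opening: -0.0002
grasp_force: 0.0
```

Emit:
arm_command([
  [0,0,0,-0.149],
  [0,0,0,-0.298],
  [0,0,0,-0.447],
  [0,0,0,-0.596],
  [0,0,0,-0.745],
])

```text
time: 5.8
ee_pos: [0.6429, 0.0943, 0.1204]
tcp_rot: [177.0, -0.8, 175.6]
wrist_force: [0.5, -0.1, 1.0]
opening: 0.0
grasp_force: 0.0
```

Emit:
arm_command([
  [0,0,0,-0.149],
  [0,0,0,-0.298],
  [0,0,0,-0.447],
  [0,0,0,-0.596],
  [0,0,0,-0.745],
])

```text
time: 6.3
ee_pos: [0.6429, 0.0943, 0.1204]
tcp_rot: [177.2, 1.5, -141.8]
wrist_force: [-0.5, -0.4, -0.2]
opening: -0.0002
grasp_force: 0.0
```

Emit:
arm_command([
  [0,0,0,-0.149],
  [0,0,0,-0.298],
  [0,0,0,-0.447],
  [0,0,0,-0.596],
  [0,0,0,-0.745],
])

```text
time: 6.8
ee_pos: [0.6429, 0.0943, 0.1204]
tcp_rot: [179.0, 3.0, -99.1]
wrist_force: [-0.6, 0.4, -0.9]
opening: 0.0
grasp_force: 0.0
```

Emit:
arm_command([
  [0,0,0,-0.149],
  [0,0,0,-0.298],
  [0,0,0,-0.447],
  [0,0,0,-0.596],
  [0,0,0,-0.745],
])

```text
time: 7.3
ee_pos: [0.6429, 0.0942, 0.1204]
tcp_rot: [-178.8, 2.9, -56.4]
wrist_force: [-0.3, -0.5, 0.2]
opening: 0.0
grasp_force: 0.0
```

Emit:
arm_command([
  [0,0,0,-0.149],
  [0,0,0,-0.298],
  [0,0,0,-0.447],
  [0,0,0,-0.596],
  [0,0,0,-0.745],
])

```text
time: 7.8
ee_pos: [0.6429, 0.0943, 0.1204]
tcp_rot: [-177.1, 1.3, -13.7]
wrist_force: [0.3, -0.1, 0.3]
opening: -0.0004
grasp_force: 0.0
```

Run:
```python
from workcell import bot
o=bot.get_obs();print({k:o[k] for k in("time","q","qd","ee_pos","tcp_rot")})
```

```text
{'time': 7.8, 'q': array([   6.96911494,   18.17377677,   13.10847335,   85.12485054,
          3.12948675, -159.31218418]), 'qd': array([ 3.32323894e-02, -7.95174997e-02,  4.78186532e-02,  8.50665779e-02,
       -8.76986150e-02, -8.47136841e+01]), 'ee_pos': array([0.6428801 , 0.09425873, 0.12042424]), 'tcp_rot': array([-177.13904773,    1.28301614,  -13.69185482])}
```

Emit:
arm_command([
  [0,0,0,-0.14],
  [0,0,0,-0.28],
  [0,0,0,-0.4],
  [0,0,0,-0.5],
  [0,0,0,-0.55],
])

```text
time: 8.3
ee_pos: [0.6321, 0.1441, 0.1203]
tcp_rot: [-179.0, -0.3, 12.4]
wrist_force: [-0.3, 0.6, 1.7]
opening: -0.0002
grasp_force: 0.0
```

Run:
```python
from workcell import bot
o=bot.get_obs();print({k:o[k] for k in("time","q","qd","ee_pos","tcp_rot")})
```

```text
{'time': 8.3, 'q': array([  12.40930397,   17.47224459,   12.26638938,   84.49611488,
          0.98588296, -179.9453964 ]), 'qd': array([13.80991778, -2.43076604, -3.06344778, -1.51411668, -5.86966431,
       -0.2117083 ]), 'ee_pos': array([0.63210098, 0.14410505, 0.12034375]), 'tcp_rot': array([-179.0138335 ,   -0.29709027,   12.35470772])}
```

Emit:
arm_command([
  [0,0,0,-0.03],
  [0,0,0,-0.03],
  [0,0,0,-0.03],
  [0,0,0,-0.03],
  [0,0,0,-0.03],
])

```text
time: 8.8
ee_pos: [0.631, 0.1493, 0.1201]
tcp_rot: [-179.3, -0.3, 13.0]
wrist_force: [-0.2, -0.3, -0.1]
opening: 0.0001
grasp_force: 0.0
```

```bash
cat > st.py <<'E'
from workcell import bot
from h import *
np.set_printoptions(precision=4,suppress=True)
o=bot.get_obs();print(o["time"],o["q"],o["ee_pos"],o["tcp_rot"],"toolz",R.from_euler("xyz",o["tcp_rot"],degrees=True).as_matrix()[:,2],o["wrist_force"])
E
python3 st.py
```

```text
8.8 [  13.027    17.4926   12.2639   84.4786    0.6543 -179.9464] [0.631  0.1493 0.1201] [-179.3454   -0.2921   12.9734] toolz [ 0.0024  0.0123 -0.9999] [-0.2314 -0.3332 -0.0883]
```

Emit:
arm_command([
  [0,0,0,-0.05],
  [0,0,0,-0.05],
  [0,0,0,-0.05],
  [0,0,0,-0.05],
  [0,0,0,-0.05],
])

```text
time: 9.3
ee_pos: [0.6274, 0.163, 0.1201]
tcp_rot: [-179.9, -0.3, 14.5]
wrist_force: [-0.4, 0.7, -0.2]
opening: 0.0005
grasp_force: 0.0
```

```bash
python3 st.py
```

```text
9.3 [  14.5401   17.4415   12.206    84.4447    0.0611 -179.9435] [0.6274 0.163  0.1201] [-179.9385   -0.3197   14.4836] toolz [ 0.0051  0.0024 -1.    ] [-0.366   0.6776 -0.1941]
```

Emit:
arm_command([
  [0,0,0,0.139],
  [0,0,0,0.278],
  [0,0,0,0.417],
  [0,0,0,0.556],
  [0,0,0,0.694],
])

```text
time: 9.8
ee_pos: [0.6274, 0.1629, 0.1201]
tcp_rot: [-179.7, -0.2, -25.6]
wrist_force: [-0.0, 0.1, -0.7]
opening: -0.0002
grasp_force: 0.0
```

Emit:
arm_command([
  [0,0,0,0.139],
  [0,0,0,0.278],
  [0,0,0,0.417],
  [0,0,0,0.556],
  [0,0,0,0.694],
])

```text
time: 10.3
ee_pos: [0.6274, 0.1629, 0.1201]
tcp_rot: [-179.7, 0.0, -65.4]
wrist_force: [0.0, 0.0, 0.1]
opening: -0.0003
grasp_force: 0.0
```

Emit:
arm_command([
  [0,0,0,0.139],
  [0,0,0,0.278],
  [0,0,0,0.417],
  [0,0,0,0.556],
  [0,0,0,0.694],
])

```text
time: 10.8
ee_pos: [0.6274, 0.1629, 0.1201]
tcp_rot: [-179.8, 0.2, -105.1]
wrist_force: [-0.0, 1.0, 0.8]
opening: 0.0001
grasp_force: 0.0
```

Emit:
arm_command([
  [0,0,0,0.139],
  [0,0,0,0.278],
  [0,0,0,0.417],
  [0,0,0,0.556],
  [0,0,0,0.694],
])

```text
time: 11.3
ee_pos: [0.6274, 0.1629, 0.1201]
tcp_rot: [-179.9, 0.3, -144.9]
wrist_force: [-0.4, 0.1, 0.9]
opening: -0.0002
grasp_force: 0.0
```

Emit:
arm_command([
  [0,0,0,0.139],
  [0,0,0,0.278],
  [0,0,0,0.417],
  [0,0,0,0.556],
  [0,0,0,0.694],
])

```text
time: 11.8
ee_pos: [0.6275, 0.1629, 0.1201]
tcp_rot: [179.8, 0.3, 175.3]
wrist_force: [-0.3, -0.7, -0.3]
opening: -0.0
grasp_force: 0.0
```

```bash
python3 st.py
python3 - <<'E'
from h import *
from workcell import bot
o=bot.get_obs(); rows(o["ee_pos"],o["tcp_rot"][2],[.637,.1465,.075],175.6,1)
E
```

```text
11.8 [14.5293 17.4416 12.2064 84.4416  0.0648 19.2017] [0.6275 0.1629 0.1201] [179.8326   0.2839 175.3275] toolz [ 0.0052  0.0025 -1.    ] [-0.3151 -0.7154 -0.3239]
[ [-0.0022,-0.0031,0.0090,-0.001],[-0.0043,-0.0062,0.0180,-0.002],[-0.0065,-0.0094,0.0271,-0.003],[-0.0087,-0.0125,0.0361,-0.004],[-0.0109,-0.0156,0.0451,-0.005] ]
```

Emit:
arm_command([
  [-0.0022,-0.0031,0.009,0],
  [-0.0043,-0.0062,0.018,0],
  [-0.0065,-0.0094,0.027,0],
  [-0.0087,-0.0125,0.036,0],
  [-0.0109,-0.0156,0.045,0],
])

```text
time: 12.3
ee_pos: [0.6373, 0.1464, 0.0739]
tcp_rot: [179.8, 0.2, 175.7]
wrist_force: [-0.6, 0.1, -0.8]
opening: 0.0002
grasp_force: 0.0
```

Emit:
arm_command([
  [0,0,0.003,0],
  [0,0,0.006,0],
  [0,0,0.0075,0],
  [0,0,0.008,0],
  [0,0,0.008,0],
])

```text
time: 12.8
ee_pos: [0.6374, 0.1471, 0.0674]
tcp_rot: [179.8, 0.3, 175.7]
wrist_force: [-0.2, 0.3, -0.6]
opening: -0.0002
grasp_force: 0.0
```

Emit:
arm_command([
  [0,0,0.0005,0],
  [0,0,0.001,0],
  [0,0,0.001,0],
  [0,0,0.0015,0],
  [0,0,0.0015,0],
])

```text
time: 13.3
ee_pos: [0.6373, 0.1469, 0.0655]
tcp_rot: [179.8, 0.3, 175.7]
wrist_force: [0.5, -0.3, -0.1]
opening: -0.0002
grasp_force: 0.0
```

Emit:
arm_command([
  [0,0,0.0003,0],
  [0,0,0.0005,0],
  [0,0,0.0005,0],
  [0,0,0.0005,0],
  [0,0,0.0005,0],
])

```text
time: 13.8
ee_pos: [0.6374, 0.1469, 0.0651]
tcp_rot: [179.8, 0.3, 175.7]
wrist_force: [-0.7, 0.0, 0.7]
opening: 0.0001
grasp_force: 0.4
```

Emit:
arm_command([
  [0,0,0.0003,0],
  [0,0,0.0003,0],
  [0,0,0.0003,0],
  [0,0,0.0003,0],
  [0,0,0.0003,0],
])

```text
time: 14.3
ee_pos: [0.6375, 0.1469, 0.0651]
tcp_rot: [179.8, 0.3, 175.7]
wrist_force: [-1.2, 0.4, 4.9]
opening: 0.0003
grasp_force: 2.7
```

Emit:
arm_command([
  [0,0,0.0002,0],
  [0,0,0.0003,0],
  [0.002,0,0.0003,0],
  [0.006,0,0.0003,0],
  [0.012,0,0.0003,0],
])

```text
time: 14.8
ee_pos: [0.6262, 0.1479, 0.0651]
tcp_rot: [179.8, 0.4, 175.7]
wrist_force: [1.2, -1.1, 6.3]
opening: 0.0
grasp_force: 3.0
```

Emit:
arm_command([
  [0.006,0,0,0],
  [0.012,0,-0.0001,0],
  [0.018,0,-0.0001,0],
  [0.023,0,-0.0001,0],
  [0.026,0,-0.0001,0],
])

```text
time: 15.3
ee_pos: [0.5999, 0.15, 0.0651]
tcp_rot: [179.8, 0.4, 175.7]
wrist_force: [1.3, -0.4, 6.3]
opening: 0.0
grasp_force: 2.8
```

```bash
python3 st.py; python3 m.py | grep -E "^plate"
```

```text
15.3 [14.0075 13.8158  1.7048 77.4645  0.0592 18.3282] [0.5999 0.15   0.0651] [179.8103   0.3844 175.6788] toolz [ 0.0069  0.0028 -1.    ] [ 1.2838 -0.389   6.3087]
plate 88.9375 85.625 [0.6207 0.1808] [0.0898 0.2275 0.0876 0.2279] [ -90.9994 -179.9161   89.2479    0.6366]
```

Run:
```python
from ov import *
s=Cam(bot.camera("side"));t=Cam(bot.camera("top"))
pl=(.6123-.0375*.997,.1486+.0375*.075,-4.4,.065)
a=overlay(s,(.6086,-.192,183.8),pl,(.604,.149,-4.3),[(250,235,110,90)])
b=overlay(t,(.6086,-.192,183.8),pl,(.604,.149,-4.3),[(235,195,80,90)])
cv2.imwrite("pics/ov2.png",np.hstack([a,b]))
```

```text
(no output)
```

View pics/ov2.png

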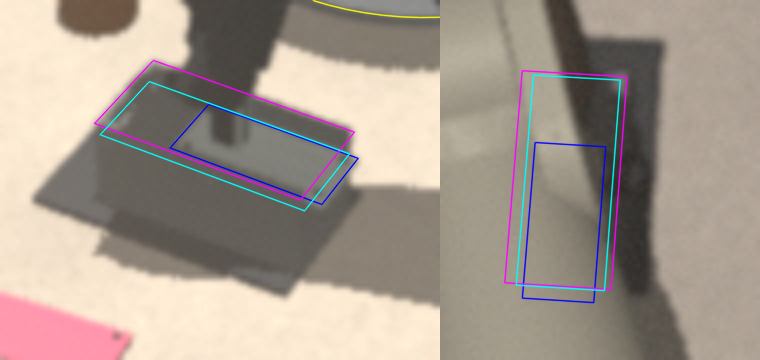

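Emit:
arm_command([
  [0.004,0,0,0],
  [0.01,0,-0.0001,0],
  [0.016,0,-0.0001,0],
  [0.022,0,-0.0001,0],
  [0.027,0,-0.0001,0],
])

```text
time: 15.95
ee_pos: [0.573, 0.152, 0.0651]
tcp_rot: [179.8, 0.4, 175.7]
wrist_force: [1.3, 0.4, 6.5]
opening: 0.0002
grasp_force: 3.0
```

Emit:
arm_command([
  [0.003,0,0,0],
  [0.005,0,0,0],
  [0.006,0,0,0],
  [0.006,0,0,0],
  [0.006,0,0,0],
])

```text
time: 16.45
ee_pos: [0.5671, 0.1524, 0.0651]
tcp_rot: [179.8, 0.4, 175.7]
wrist_force: [-0.1, 0.7, 5.9]
opening: 0.0
grasp_force: 3.4
```

Emit:
arm_command([
  [0,0,-0.01,0],
  [0,0,-0.03,0],
  [0,0,-0.06,0],
  [0,-0.05,-0.09,0],
  [0,-0.1,-0.1,0],
])

```text
time: 16.95
ee_pos: [0.5596, 0.0611, 0.1645]
tcp_rot: [179.8, 0.4, 175.9]
wrist_force: [0.8, -0.8, 0.8]
opening: 0.0003
grasp_force: 0.0
```

Emit:
arm_command([
  [0,-0.03,0,0],
  [0,-0.06,0,0],
  [0,-0.1,0,0],
  [0,-0.1,0,0],
  [0,-0.1,0,0],
], hand=0.0854)

```text
time: 17.45
ee_pos: [0.5515, -0.0395, 0.1618]
tcp_rot: [179.8, 0.3, 175.6]
wrist_force: [-0.1, 0.8, 0.1]
opening: 0.0721
grasp_force: 0.0
```

```bash
python3 st.py;  python3 - <<'E'
from ov import *
s=Cam(bot.camera("side"));t=Cam(bot.camera("top"))
pl=(.6123-.0705*.997,.1486+.0705*.075,-4.4,.065)
a=overlay(s,(.6086,-.192,183.8),pl,(.604,.149,-4.3),[(250,235,110,90)])
b=overlay(t,(.6086,-.192,183.8),pl,(.604,.149,-4.3),[(235,195,80,90)])
cv2.imwrite("pics/ov3.png",np.hstack([a,b]))
cv2.imwrite("pics/t3.png",t.img)
E
```

```text
17.45 [-4.192   4.2259  1.5797 87.0825  0.1755  0.2429] [ 0.5515 -0.0395  0.1618] [179.8234   0.2706 175.5651] toolz [ 0.0049  0.0027 -1.    ] [-0.1491  0.7819  0.0809]
```

View pics/ov3.png

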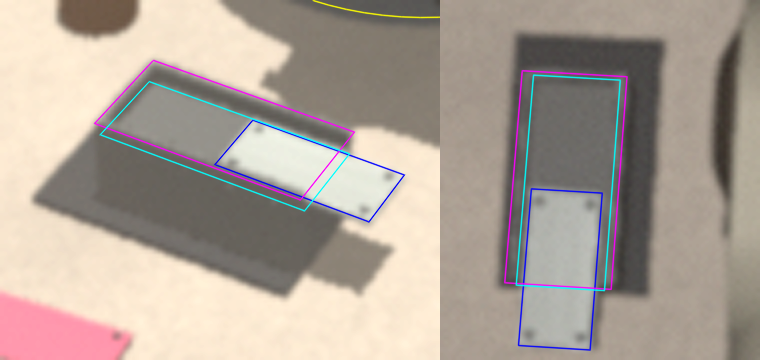

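```bash
cat > pm.py <<'E'
from h import *
from workcell import bot
from scipy.optimize import minimize
def fit(cam,p0,z,thr=None,dirp=4):
    """plate rect fit: maximise brightness contrast inside outline vs just outside"""
    g=cv2.cvtColor(cam.img,cv2.COLOR_BGR2GRAY); g=g.astype(np.float32)
    def rect(p,l,w):
        c,s=np.cos(p[2]),np.sin(p[2]); return np.array([[p[0]+c*i-s*j,p[1]+s*i+c*j,z] for i,j in[(-l/2,-w/2),(l/2,-w/2),(l/2,w/2),(-l/2,w/2)]])
    def samp(p,l,w):
        R4=rect(p,l,w); t=np.linspace(0.04,.96,40)[:,None]
        P=np.vstack([R4[k]*(1-t)+R4[(k+1)%4]*t for k in range(4)]); u=cam.proj(P).astype(np.float32)
        return cv2.remap(g,u[:,0].reshape(-1,1),u[:,1].reshape(-1,1),cv2.INTER_CUBIC).ravel()
    f=lambda q:-np.mean(np.abs(samp(np.array(p0)+np.array(q)*[.001,.001,.0175],.106,.046)-samp(np.array(p0)+np.array(q)*[.001,.001,.0175],.114,.054)))
    r=minimize(f,[0,0,0],method="Nelder-Mead",options=dict(initial_simplex=[[0,0,0],[3,0,0],[0,3,0],[0,0,3]]))
    p=np.array(p0)+r.x*[.001,.001,.0175]; return p[0],p[1],np.degrees(p[2]),r.fun
E
python3 - <<'E'
from pm import *
p0=[.5420,.1539,np.radians(-4.4)]
for n in("top","side"): print(n,fit(Cam(bot.camera(n)),p0,.065))
o=bot.get_obs(); print(o["ee_pos"],o["tcp_rot"],o["opening"])
E
```

```text
top (np.float64(0.5427911099559464), np.float64(0.15439825875377491), np.float64(-3.973364353025164), np.float64(-20.211414337158203))
side (np.float64(0.5422699338720407), np.float64(0.15223898999668198), np.float64(-5.639006213808976), np.float64(-24.322067260742188))
[ 0.55170225 -0.03788932  0.161641  ] [179.83007293   0.27313276 175.74911624] 0.08527780105277843
```

Run:
```python
from pm import *
o=bot.get_obs(); rows(o["ee_pos"],175.75,[.5116,.1558,.12],175.5,1); rows([.5116,.1558,.12],175.5,[.5116,.1558,.05],175.5,1)
```

```text
[ [0.0109,0.0380,0.0083,0.001],[0.0217,0.0761,0.0167,0.002],[0.0326,0.1141,0.0250,0.003],[0.0435,0.1521,0.0333,0.003],[0.0543,0.1902,0.0416,0.004] ]
[ [0.0000,0.0000,0.0140,-0.000],[0.0000,0.0000,0.0280,-0.000],[0.0000,0.0000,0.0420,-0.000],[0.0000,0.0000,0.0560,-0.000],[0.0000,0.0000,0.0700,-0.000] ]
```

Emit:
arm_command([
  [0.0109,0.038,0.0083,0],
  [0.0217,0.0761,0.0167,0],
  [0.0326,0.1141,0.025,0],
  [0.0435,0.1521,0.0333,0.004],
  [0.0543,0.19,0.0416,0.004],
], hand=0.0854)

```text
time: 18.15
ee_pos: [0.5112, 0.1573, 0.1201]
tcp_rot: [179.8, 0.3, 175.5]
wrist_force: [0.4, -0.4, 1.0]
opening: 0.0854
grasp_force: 0.0
```

Emit:
arm_command([
  [0,0,0,0],
  [0,0,0,0],
  [0,0,0,0],
  [0,0,0,0],
  [0,0,0.005,0],
])

```text
time: 18.65
ee_pos: [0.5127, 0.1542, 0.116]
tcp_rot: [179.8, 0.4, 175.4]
wrist_force: [0.3, -0.1, 0.2]
opening: 0.0851
grasp_force: 0.0
```

```bash
python3 st.py
```

```text
18.65 [16.7153  1.839  -5.9563 81.7985  0.0487 21.3424] [0.5127 0.1542 0.116 ] [179.8068   0.3607 175.3725] toolz [ 0.0065  0.0029 -1.    ] [ 0.2779 -0.101   0.1898]
```

Emit:
arm_command([
  [0.0012,0.0015,0.01,0],
  [0.0012,0.0015,0.025,0],
  [0.0012,0.0015,0.04,0],
  [0.0012,0.0015,0.053,0],
  [0.0012,0.0015,0.0645,0],
])

```text
time: 19.15
ee_pos: [0.5108, 0.1565, 0.049]
tcp_rot: [179.9, 0.2, 175.4]
wrist_force: [-0.4, -0.7, -0.9]
opening: 0.0855
grasp_force: 0.0
```

Emit:
arm_command([
  [0,0,0,0],
  [0,0,0,0],
  [0,0,0,0],
  [0,0,0,0],
  [0,0,0,0],
], hand=0.06)

```text
time: 19.65
ee_pos: [0.5116, 0.1567, 0.0514]
tcp_rot: [179.8, 0.3, 175.4]
wrist_force: [0.5, -0.4, 0.3]
opening: 0.0601
grasp_force: 0.0
```

Emit:
arm_command([
  [0,0,0,0],
  [0,0,0,0],
  [0,0,0,0],
  [0,0,0,0],
  [0,0,0,0],
], hand=0.045, grip_force=50)

```text
time: 20.15
ee_pos: [0.5116, 0.1567, 0.0513]
tcp_rot: [179.8, 0.3, 175.4]
wrist_force: [-0.6, 0.1, 5.7]
opening: 0.0484
grasp_force: 50.9
```

Emit:
arm_command([
  [0,0,0,0],
  [0,0,-0.005,0],
  [0,0,-0.015,0],
  [0,0,-0.025,0],
  [0,0,-0.03,0],
])

```text
time: 20.65
ee_pos: [0.5116, 0.1567, 0.0823]
tcp_rot: [179.8, 0.4, 175.4]
wrist_force: [-0.3, 1.1, -0.0]
opening: 0.0485
grasp_force: 51.6
```

```bash
python3 st.py
python3 - <<'E'
from h import *
from workcell import bot
s=Cam(bot.camera("side")); im=cv2.convertScaleAbs(cv2.resize(s.img[200:320,240:400],None,fx=5,fy=5,interpolation=cv2.INTER_CUBIC),alpha=1.6)
cv2.imwrite("pics/g1.png",im)
E
```

```text
20.65 [16.9997  2.2487 -9.2642 78.0853  0.0531 21.5531] [0.5116 0.1567 0.0823] [179.803    0.3542 175.4462] toolz [ 0.0064  0.0029 -1.    ] [-0.2881  1.1482 -0.0207]
```

View pics/g1.png

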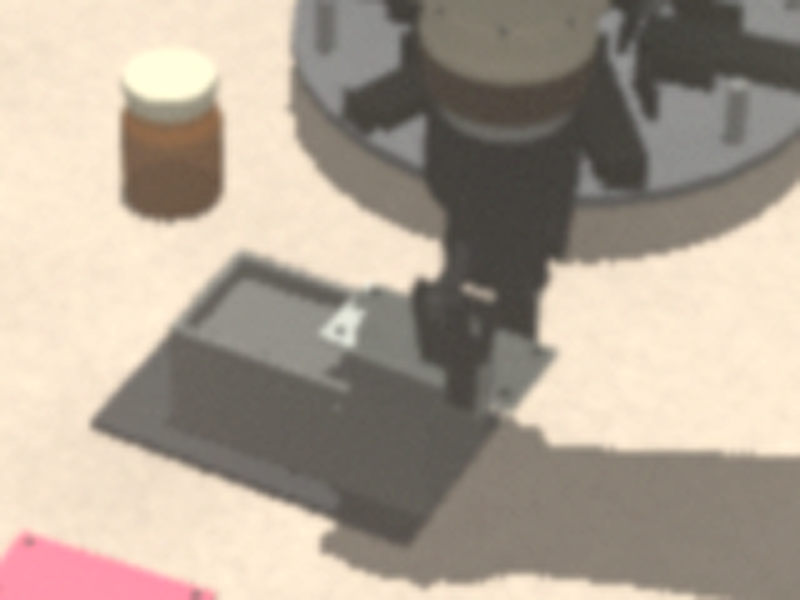

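Run:
```python
from pm import *
rows([.5116,.1567,.0823],175.45,[.478,-.2007,.125],183.8,3)
```

```text
[ [0.0003,-0.0239,-0.0028,-0.010],[0.0007,-0.0479,-0.0057,-0.019],[0.0010,-0.0718,-0.0085,-0.029],[0.0014,-0.0957,-0.0114,-0.039],[0.0017,-0.1196,-0.0142,-0.049] ]
[ [0.0015,-0.0239,-0.0028,-0.010],[0.0030,-0.0478,-0.0057,-0.019],[0.0045,-0.0717,-0.0085,-0.029],[0.0060,-0.0955,-0.0114,-0.039],[0.0075,-0.1194,-0.0142,-0.049] ]
[ [0.0027,-0.0238,-0.0028,-0.010],[0.0053,-0.0476,-0.0057,-0.019],[0.0080,-0.0713,-0.0085,-0.029],[0.0106,-0.0951,-0.0114,-0.039],[0.0133,-0.1189,-0.0142,-0.049] ]
```

Emit:
arm_command([
  [0,-0.01,-0.01,-0.01],
  [0.0005,-0.03,-0.025,-0.019],
  [0.001,-0.06,-0.03,-0.029],
  [0.0014,-0.09,-0.036,-0.039],
  [0.0017,-0.12,-0.0427,-0.049],
])

```text
time: 21.2
ee_pos: [0.4992, 0.0354, 0.1238]
tcp_rot: [179.9, 0.3, 178.3]
wrist_force: [0.0, -0.5, -0.6]
opening: 0.0484
grasp_force: 51.7
```

Emit:
arm_command([
  [0.0015,-0.0239,0,-0.01],
  [0.003,-0.0478,0,-0.019],
  [0.0045,-0.0717,0,-0.029],
  [0.006,-0.0955,0,-0.039],
  [0.0075,-0.1194,0,-0.049],
])

```text
time: 21.7
ee_pos: [0.488, -0.0837, 0.1232]
tcp_rot: [179.9, 0.3, -178.9]
wrist_force: [1.2, -0.2, -0.1]
opening: 0.0487
grasp_force: 51.7
```

Emit:
arm_command([
  [0.0027,-0.0238,0,-0.01],
  [0.0053,-0.0476,0,-0.019],
  [0.008,-0.0713,0,-0.029],
  [0.0106,-0.0951,0,-0.039],
  [0.0133,-0.1185,0,-0.049],
])

```text
time: 22.2
ee_pos: [0.4768, -0.2023, 0.1228]
tcp_rot: [179.9, 0.3, -176.1]
wrist_force: [0.3, -0.0, -0.2]
opening: 0.0485
grasp_force: 51.7
```

Emit:
arm_command([
  [0,0,0,0],
  [0,0,0.01,0],
  [0,0,0.02,0],
  [0,0,0.03,0],
  [0,0,0.035,0],
])

```text
time: 22.7
ee_pos: [0.4771, -0.1999, 0.0857]
tcp_rot: [179.8, 0.2, -176.1]
wrist_force: [0.4, -0.3, -0.6]
opening: 0.0484
grasp_force: 51.7
```

Emit:
arm_command([
  [0,0,0,0],
  [0,0,0,0],
  [0,0,0,0],
  [0,0,0,0],
  [0,0,0,0],
])

```text
time: 23.2
ee_pos: [0.4778, -0.2009, 0.0878]
tcp_rot: [179.9, 0.3, -176.1]
wrist_force: [0.7, -0.3, -0.1]
opening: 0.0483
grasp_force: 51.7
```

```bash
python3 st.py
python3 - <<'E'
from ov import *
o=bot.get_obs(); p=o["ee_pos"]; yw=o["tcp_rot"][2]; a=np.radians(yw); pl=(p[0]-.031*np.cos(a),p[1]-.031*np.sin(a),yw,p[2]+.0087+.005)
print(pl)
for n,b in(("side",(330,150,100,100)),("top",(340,185,100,105))):
    cc=Cam(bot.camera(n)); im=overlay(cc,(.6086,-.192,183.8),pl,None,[b]); cv2.imwrite(f"pics/n_{n}.png",im)
A=cv2.imread("pics/n_side.png");B=cv2.imread("pics/n_top.png"); cv2.imwrite("pics/n1.png",np.hstack([cv2.copyMakeBorder(A,0,20,0,0,0),B]))
E
```

```text
23.2 [-22.9382   0.0379 -10.906   78.8143   0.247  -26.8063] [ 0.4778 -0.2009  0.0878] [ 179.8886    0.3272 -176.1317] toolz [ 0.0056  0.0023 -1.    ] [ 0.6705 -0.2822 -0.1434]
(np.float64(0.5087311769407573), np.float64(-0.19878171203139713), np.float64(-176.1316936761769), np.float64(0.10145729640003961))
```

View pics/n1.png

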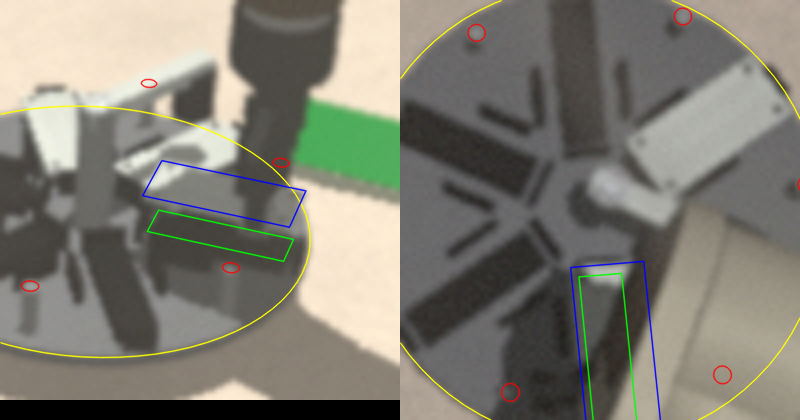

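Emit:
arm_command([
  [0,0,0.005,0],
  [0,0,0.011,0],
  [0,0,0.017,0],
  [0,0,0.022,0],
  [0,0,0.024,0],
])

```text
time: 23.8
ee_pos: [0.4774, -0.2006, 0.0625]
tcp_rot: [179.9, 0.2, -176.1]
wrist_force: [-0.2, -0.1, -1.2]
opening: 0.0484
grasp_force: 51.7
```

Emit:
arm_command([
  [0,0,0,0],
  [0,0,0.001,0],
  [0,0,0.0015,0],
  [0,0,0.002,0],
  [0,0,0.0025,0],
])

```text
time: 24.3
ee_pos: [0.4779, -0.2008, 0.061]
tcp_rot: [179.9, 0.3, -176.1]
wrist_force: [0.3, 0.4, 0.2]
opening: 0.0482
grasp_force: 51.7
```

Emit:
arm_command([
  [0,0,0.0005,0],
  [0,0,0.001,0],
  [0,0,0.001,0],
  [0,0,0.001,0],
  [0,0,0.001,0],
])

```text
time: 24.8
ee_pos: [0.4778, -0.2007, 0.06]
tcp_rot: [179.9, 0.3, -176.1]
wrist_force: [0.1, 0.1, -0.1]
opening: 0.0482
grasp_force: 51.7
```

Emit:
arm_command([
  [0,0,0.0005,0],
  [0,0,0.001,0],
  [0,0,0.0015,0],
  [0,0,0.002,0],
  [0,0,0.0025,0],
])

```text
time: 25.3
ee_pos: [0.4778, -0.2007, 0.0574]
tcp_rot: [179.9, 0.3, -176.1]
wrist_force: [-0.2, 0.3, -0.9]
opening: 0.0481
grasp_force: 51.7
```

Emit:
arm_command([
  [0,0,0.0005,0],
  [0,0,0.001,0],
  [0,0,0.0012,0],
  [0,0,0.0012,0],
  [0,0,0.0012,0],
])

```text
time: 25.8
ee_pos: [0.4778, -0.2008, 0.0563]
tcp_rot: [179.9, 0.3, -176.1]
wrist_force: [-0.2, 1.3, -0.4]
opening: 0.0484
grasp_force: 51.7
```

Emit:
arm_command([
  [0,0,0.0003,0],
  [0,0,0.0006,0],
  [0,0,0.0008,0],
  [0,0,0.0008,0],
  [0,0,0.0008,0],
])

```text
time: 26.3
ee_pos: [0.4779, -0.2008, 0.0557]
tcp_rot: [179.9, 0.3, -176.1]
wrist_force: [-1.4, 0.2, 2.9]
opening: 0.0485
grasp_force: 52.0
```

Emit:
arm_command([
  [0,0,0.0003,0],
  [0,0,0.0005,0],
  [0,0,0.0005,0],
  [0,0,0.0005,0],
  [0,0,0.0005,0],
])

```text
time: 26.8
ee_pos: [0.478, -0.2008, 0.0556]
tcp_rot: [179.9, 0.3, -176.1]
wrist_force: [-2.5, -0.2, 6.9]
opening: 0.0486
grasp_force: 52.3
```

Emit:
arm_command([
  [0,0,0,0],
  [0,0,0,0],
  [0,0,0,0],
  [0,0,0,0],
  [0,0,0,0],
], hand=0.068)

```text
time: 27.3
ee_pos: [0.4778, -0.2007, 0.0548]
tcp_rot: [179.9, 0.3, -176.1]
wrist_force: [-0.3, -0.2, 0.0]
opening: 0.0681
grasp_force: 0.0
```

Emit:
arm_command([
  [0,0,-0.005,0],
  [0,0,-0.015,0],
  [0,0,-0.035,0],
  [0,0,-0.06,0],
  [0,0,-0.08,0],
])

```text
time: 27.8
ee_pos: [0.4776, -0.201, 0.1372]
tcp_rot: [179.9, 0.4, -176.1]
wrist_force: [-1.0, -0.2, -0.6]
opening: 0.0681
grasp_force: 0.0
```

Emit:
arm_command([
  [0,0.04,-0.01,0],
  [0,0.08,-0.02,0],
  [0,0.12,-0.02,0],
  [0,0.16,-0.02,0],
  [0,0.18,-0.02,0],
], hand=0, grip_force=20)

```text
time: 28.3
ee_pos: [0.4649, -0.019, 0.1566]
tcp_rot: [179.9, 0.4, -176.0]
wrist_force: [0.8, -0.4, -0.4]
opening: 0.0002
grasp_force: 0.0
```

```bash
python3 st.py
python3 - <<'E'
from ov import *
from pm import fit
pl=(.5088,-.1986,3.8,.069)
for n,b in(("side",(320,150,100,100)),("top",(340,195,100,105))):
    cc=Cam(bot.camera(n)); print(n,fit(cc,[.5088,-.1986,np.radians(3.8)],.069)); im=overlay(cc,(.6086,-.192,183.8),pl,None,[b]); cv2.imwrite(f"pics/n_{n}.png",im)
A=cv2.imread("pics/n_side.png");B=cv2.imread("pics/n_top.png"); cv2.imwrite("pics/n2.png",np.hstack([cv2.copyMakeBorder(A,0,20,0,0,0),B]))
E
```

```text
28.3 [ -2.4543  -7.8548 -10.7591  86.7262   0.1811  -6.4165] [ 0.4649 -0.019   0.1566] [ 179.8614    0.3874 -176.0377] toolz [ 0.0066  0.0029 -1.    ] [ 0.7631 -0.4397 -0.4175]
side (np.float64(0.5085332225302528), np.float64(-0.19734492459945588), np.float64(4.305931188691259), np.float64(-30.695837020874023))
top (np.float64(0.5092427083333334), np.float64(-0.19785868055555556), np.float64(3.081067280502079), np.float64(-35.826576232910156))
```

View pics/n2.png

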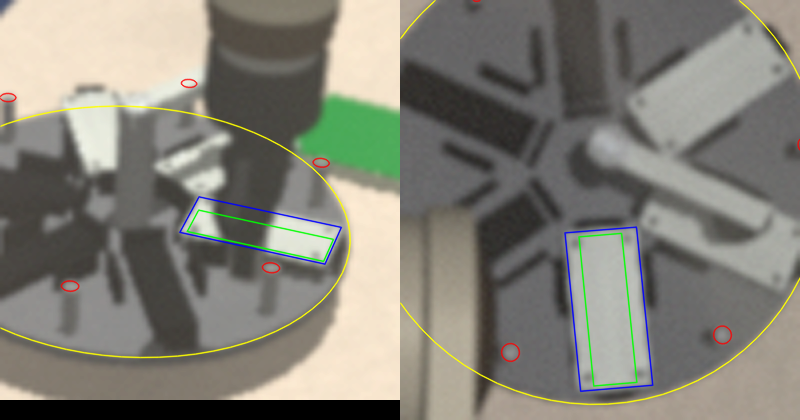

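Emit:
arm_command([
  [-0.0013,-0.016,0.005,0],
  [-0.0026,-0.032,0.01,0],
  [-0.0039,-0.048,0.02,0],
  [-0.0052,-0.064,0.03,0],
  [-0.0064,-0.079,0.04,0],
])

```text
time: 28.9
ee_pos: [0.4773, -0.1013, 0.1153]
tcp_rot: [179.9, 0.3, -176.2]
wrist_force: [0.4, 0.1, 1.2]
opening: 0.0003
grasp_force: 0.0
```

Emit:
arm_command([
  [0,0,0.01,0],
  [0,0,0.02,0],
  [0,0,0.035,0],
  [0,0,0.05,0],
  [0,0,0.055,0],
])

```text
time: 29.4
ee_pos: [0.4764, -0.0989, 0.058]
tcp_rot: [179.8, 0.2, -176.1]
wrist_force: [-0.3, -0.7, 0.3]
opening: -0.0004
grasp_force: 0.0
```

Emit:
arm_command([
  [0,0,0,0],
  [0,0,0,0],
  [0,0,0,0],
  [0,0,0,0],
  [0,0,0,0],
])

```text
time: 29.9
ee_pos: [0.4776, -0.0996, 0.0606]
tcp_rot: [179.9, 0.3, -176.1]
wrist_force: [-0.7, 0.4, -0.4]
opening: 0.0003
grasp_force: 0.0
```

```bash
python3 st.py
python3 - <<'E'
from h import *
from workcell import bot
o=bot.get_obs(); y=np.radians(o["tcp_rot"][2]); A=np.array([[np.cos(y),np.sin(y)],[np.sin(y),-np.cos(y)]])
off=np.radians(183.8)-y
def T(phi,d=.0205):
    w=np.radians(153.8+phi); return np.array([.6086+.145*np.cos(w),-.192+.145*np.sin(w)])+d*A[1]
cur=o["ee_pos"][:2]
print("gap",A@(cur-T(0)))
ph=[0,2,4,6,8,10.]+[12+2*i for i in range(24)]
p=cur
for k in range(0,30,5):
    print(ph[k+4],[list(np.round(A@(T(x)-p),4)) for x in ph[k:k+5]]); p=T(ph[k+4])
E
```

```text
29.9 [-11.8947  -3.6379 -17.5129  75.8295   0.2007 -15.7634] [ 0.4776 -0.0996  0.0606] [ 179.8872    0.3389 -176.1311] toolz [ 0.0058  0.0024 -1.    ] [-0.6901  0.4463 -0.3973]
gap [-0.00102815  0.00789561]
8 [[np.float64(0.001), np.float64(-0.0079)], [np.float64(0.0035), np.float64(-0.0123)], [np.float64(0.0058), np.float64(-0.0168)], [np.float64(0.0079), np.float64(-0.0214)], [np.float64(0.0099), np.float64(-0.0261)]]
18 [[np.float64(0.0018), np.float64(-0.0047)], [np.float64(0.0035), np.float64(-0.0095)], [np.float64(0.005), np.float64(-0.0143)], [np.float64(0.0063), np.float64(-0.0192)], [np.float64(0.0074), np.float64(-0.0242)]]
28 [[np.float64(0.001), np.float64(-0.005)], [np.float64(0.0018), np.float64(-0.01)], [np.float64(0.0024), np.float64(-0.015)], [np.float64(0.0028), np.float64(-0.02)], [np.float64(0.0031), np.float64(-0.0251)]]
38 [[np.float64(0.0001), np.float64(-0.0051)], [np.float64(0.0), np.float64(-0.0101)], [np.float64(-0.0002), np.float64(-0.0152)], [np.float64(-0.0007), np.float64(-0.0202)], [np.float64(-0.0013), np.float64(-0.0252)]]
48 [[np.float64(-0.0008), np.float64(-0.005)], [np.float64(-0.0017), np.float64(-0.01)], [np.float64(-0.0029), np.float64(-0.0149)], [np.float64(-0.0042), np.float64(-0.0198)], [np.float64(-0.0057), np.float64(-0.0246)]]
58 [[np.float64(-0.0016), np.float64(-0.0048)], [np.float64(-0.0035), np.float64(-0.0095)], [np.float64(-0.0054), np.float64(-0.0142)], [np.float64(-0.0076), np.float64(-0.0188)], [np.float64(-0.0098), np.float64(-0.0233)]]
```

Emit:
arm_command([
  [0.001,-0.0079,0,0],
  [0.0035,-0.0123,0,0],
  [0.0058,-0.0168,0,0],
  [0.0079,-0.0214,0,0],
  [0.0099,-0.0261,0,0],
])

```text
time: 30.4
ee_pos: [0.4688, -0.1264, 0.0601]
tcp_rot: [179.8, 0.3, -176.1]
wrist_force: [-1.7, 4.7, 3.5]
opening: 0.0001
grasp_force: 2.2
```

Emit:
arm_command([
  [0.0018,-0.0047,0,0],
  [0.0035,-0.0095,0,0],
  [0.005,-0.0143,0,0],
  [0.0063,-0.0192,0,0],
  [0.0074,-0.0242,0,0],
])

```text
time: 30.9
ee_pos: [0.4626, -0.1508, 0.0597]
tcp_rot: [179.8, 0.2, -176.1]
wrist_force: [-5.0, 4.7, 1.2]
opening: -0.0002
grasp_force: 2.7
```

```bash
python3 st.py
python3 - <<'E'
from ov import *
cc=[Cam(bot.camera(n)) for n in("side","top")]
im=[overlay(c,(.6086,-.192,183.8+15),(.6086+.1*np.cos(np.radians(198.8)),-.192+.1*np.sin(np.radians(198.8)),18.8,.069),None,[b]) for c,b in zip(cc,((310,150,100,100),(340,195,100,100)))]
cv2.imwrite("pics/w1.png",np.hstack(im))
E
```

```text
30.9 [-18.2034  -3.6226 -17.6003  75.8959   0.2611 -22.0821] [ 0.4626 -0.1508  0.0597] [ 179.8056    0.2153 -176.1215] toolz [ 0.0035  0.0036 -1.    ] [-4.9618  4.6636  1.2286]
```

View pics/w1.png

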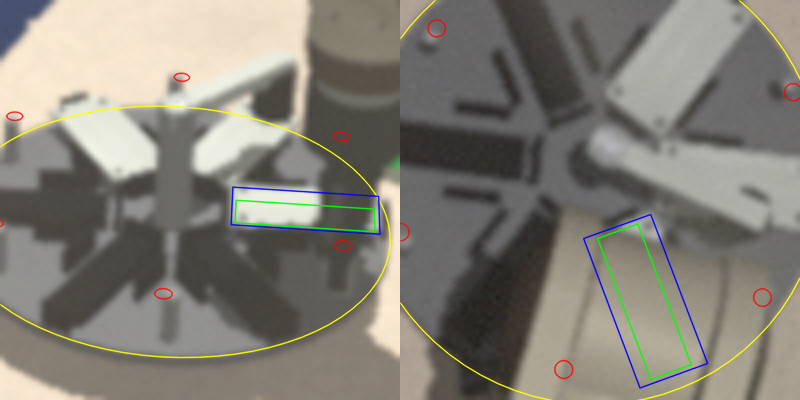

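Emit:
arm_command([
  [0.001,-0.005,0,0],
  [0.0018,-0.01,0,0],
  [0.0024,-0.015,0,0],
  [0.0028,-0.02,0,0],
  [0.0031,-0.025,0,0],
])

```text
time: 31.5
ee_pos: [0.4621, -0.1765, 0.0599]
tcp_rot: [179.9, 0.3, -176.1]
wrist_force: [-1.3, 1.4, -0.7]
opening: -0.0
grasp_force: 0.8
```

Emit:
arm_command([
  [0.0001,-0.0051,0,0],
  [0,-0.0101,0,0],
  [-0.0002,-0.0152,0,0],
  [-0.0007,-0.0202,0,0],
  [-0.0013,-0.0252,0,0],
])

```text
time: 32.0
ee_pos: [0.4653, -0.2028, 0.0601]
tcp_rot: [-179.9, 0.3, -176.2]
wrist_force: [-1.3, -3.0, 0.0]
opening: -0.0
grasp_force: 1.1
```

```bash
python3 st.py
python3 - <<'E'
from pm import *
for n in("side","top"):
    c=Cam(bot.camera(n))
    best=None
    for a in range(22,66,4):
        w=np.radians(183.8+a); r=fit(c,[.6086+.1*np.cos(w),-.192+.1*np.sin(w),np.radians(3.8+a)],.069)
        if best is None or r[3]<best[3]: best=r
    print(n,best)
    # plate_c expected at +120+phi
    for k in(60,120):
        best=None
        for a in range(22,66,4):
            w=np.radians(183.8+k+a); r=fit(c,[.6086+.1*np.cos(w),-.192+.1*np.sin(w),np.radians(3.8+k+a)],.069)
            if best is None or r[3]<best[3]: best=r
        print(n,k,best)
E
```

```text
32.0 [-23.5996  -0.9135 -14.934   75.6954   0.0904 -27.427 ] [ 0.4653 -0.2028  0.0601] [-179.9493    0.2938 -176.1723] toolz [ 0.0052 -0.0005 -1.    ] [-1.2541 -3.0004  0.0239]
side (np.float64(0.5527546521416301), np.float64(-0.27465764283008315), np.float64(57.10998609569373), np.float64(-22.52811622619629))
side 60 (np.float64(0.6516921401130159), np.float64(-0.2814208119564995), np.float64(117.51606693961584), np.float64(-19.011865615844727))
side 120 (np.float64(0.7078551677914272), np.float64(-0.19955987088011287), np.float64(176.73256382018448), np.float64(-30.7192440032959))
top (np.float64(0.5507700869394394), np.float64(-0.2725320921181343), np.float64(60.84060801026246), np.float64(-11.745210647583008))
top 60 (np.float64(0.6532758655025073), np.float64(-0.2814294444027923), np.float64(116.84903789312911), np.float64(-24.472549438476562))
top 120 (np.float64(0.7081356549935219), np.float64(-0.19808196789443186), np.float64(176.25879349035256), np.float64(-27.0989933013916))
```

Emit:
arm_command([
  [-0.0008,-0.005,0,0],
  [-0.0017,-0.01,0,0],
  [-0.0029,-0.0149,0,0],
  [-0.0042,-0.0198,0,0],
  [-0.0057,-0.0246,0,0],
])

```text
time: 32.6
ee_pos: [0.4727, -0.2255, 0.0598]
tcp_rot: [179.8, 0.3, -176.1]
wrist_force: [0.3, 0.6, 0.0]
opening: -0.0001
grasp_force: 0.0
```

Emit:
arm_command([
  [-0.0016,-0.0048,0,0],
  [-0.0035,-0.0095,0,0],
  [-0.0054,-0.0142,0,0],
  [-0.007,-0.0175,0,0],
  [-0.007,-0.0175,0,0],
])

```text
time: 33.1
ee_pos: [0.4808, -0.2426, 0.0598]
tcp_rot: [179.9, 0.3, -176.1]
wrist_force: [-0.7, -0.8, -0.1]
opening: -0.0001
grasp_force: 0.0
```

```bash
python3 st.py
```

```text
33.1 [-26.9098   3.4022 -10.5768  75.8291   0.26   -30.7647] [ 0.4808 -0.2426  0.0598] [ 179.8748    0.2979 -176.145 ] toolz [ 0.005   0.0025 -1.    ] [-0.7134 -0.7956 -0.0667]
```

Emit:
arm_command([
  [0,0,-0.005,0],
  [0,0,-0.02,0],
  [0,0,-0.04,0],
  [0,0,-0.065,0],
  [0,0,-0.09,0],
])

```text
time: 33.6
ee_pos: [0.4801, -0.2423, 0.1522]
tcp_rot: [179.9, 0.3, -176.1]
wrist_force: [0.3, 0.1, 0.3]
opening: 0.0003
grasp_force: 0.0
```

Emit:
arm_command([
  [0.02,0.03,-0.02,0],
  [0.05,0.07,-0.04,0],
  [0.08,0.11,-0.05,0],
  [0.11,0.15,-0.05,0],
  [0.14,0.19,-0.05,0],
])

```text
time: 34.1
ee_pos: [0.3291, -0.065, 0.2012]
tcp_rot: [179.9, 0.4, -176.2]
wrist_force: [0.6, 1.5, 0.3]
opening: -0.0002
grasp_force: 0.0
```

Emit:
arm_command([
  [0,0.04,0,0],
  [0,0.08,0,0],
  [0,0.12,0,0],
  [0,0.16,0,0],
  [0,0.17,0,0],
])

```text
time: 34.6
ee_pos: [0.3182, 0.1064, 0.2013]
tcp_rot: [179.8, 0.4, -175.9]
wrist_force: [-0.3, -0.2, -0.4]
opening: 0.0003
grasp_force: 0.0
```

```bash
python3 st.py
python3 - <<'E'
from ov import *
from pm import fit
cc=[Cam(bot.camera(n)) for n in("side","top")]
w=np.radians(243.8); P=(.6086+.1*np.cos(w),-.192+.1*np.sin(w))
for c in cc:
    for k in(0,60,120):
        v=w+np.radians(k); print(k,fit(c,[.6086+.1*np.cos(v),-.192+.1*np.sin(v),np.radians(63.8+k)],.069),np.round([.6086+.1*np.cos(v),-.192+.1*np.sin(v),63.8+k],4))
im=[overlay(c,(.6086,-.192,243.8),(*P,63.8,.069),None,[b]) for c,b in zip(cc,((310,150,100,115),(330,175,100,115)))]
cv2.imwrite("pics/w2.png",np.hstack(im))
E
```

```text
34.6 [ 18.4254 -25.3388 -19.253   95.6432   0.0789  14.3196] [0.3182 0.1064 0.2013] [ 179.8141    0.4093 -175.8946] toolz [ 0.0069  0.0037 -1.    ] [-0.3294 -0.225  -0.3905]
0 (np.float64(0.5663639092836834), np.float64(-0.2832526439719132), np.float64(66.08540135430877), np.float64(-27.354217529296875)) [ 0.5644 -0.2817 63.8   ]
60 (np.float64(0.6665026480734315), np.float64(-0.27430554475841684), np.float64(123.92786351332343), np.float64(-19.11227798461914)) [  0.6642  -0.2751 123.8   ]
120 (np.float64(0.7074787329980489), np.float64(-0.18349340629901867), np.float64(186.50607081354008), np.float64(-32.858238220214844)) [  0.7084  -0.1854 183.8   ]
0 (np.float64(0.5669559409033393), np.float64(-0.2827325203913179), np.float64(65.93589057550815), np.float64(-24.07393455505371)) [ 0.5644 -0.2817 63.8   ]
60 (np.float64(0.6662769397620685), np.float64(-0.2735293734655636), np.float64(126.05427798798472), np.float64(-25.925609588623047)) [  0.6642  -0.2751 123.8   ]
120 (np.float64(0.707875545374915), np.float64(-0.18258221249031206), np.float64(185.44207218994026), np.float64(-27.3121395111084)) [  0.7084  -0.1854 183.8   ]
```

View pics/w2.png

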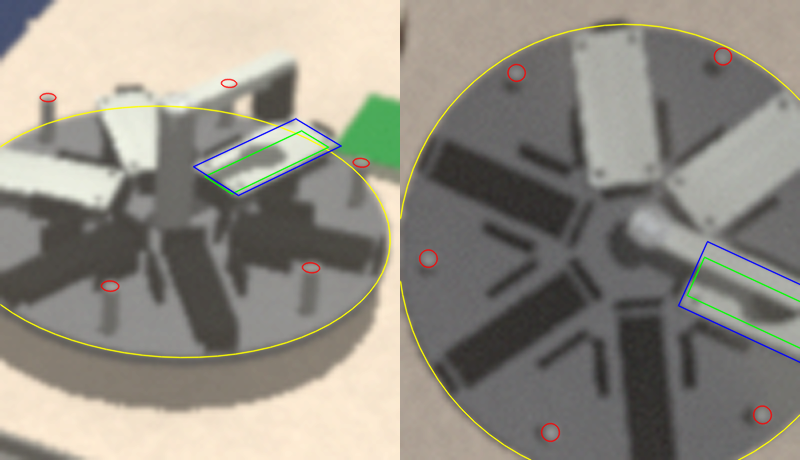

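Emit:
arm_command([
  [0,0,0,0],
  [0,0,0,0],
  [0,0,0,0],
  [0,0,0,0],
  [0,0,0,0],
])

```text
time: 35.2
ee_pos: [0.3191, 0.1031, 0.1999]
tcp_rot: [179.9, 0.3, -176.2]
wrist_force: [-0.1, 0.3, -0.4]
opening: -0.0
grasp_force: 0.0
```

```bash
python3 m.py | grep -E "^pins"
python3 - <<'E'
from pm import *
w=np.radians(243.8)
for n in("side","top"):
    c=Cam(bot.camera(n))
    for k in(0,60,120):
        v=w+np.radians(k); print(k,np.round(fit(c,[.6086+.1*np.cos(v),-.192+.1*np.sin(v),np.radians(63.8+k)],.069),4))
E
```

```text
pins [ 0.6088 -0.1923  3.21  ] deg 183.92169625426303 res mm [ 0.4482  0.8353  0.7263 -0.9708 -0.3331  0.5403 -0.3665  0.1693 -0.3929
0 [  0.5663  -0.2832  65.8672 -27.5189]
60 [  0.6666  -0.2743 124.0769 -19.2592]
120 [ 7.075000e-01 -1.832000e-01  1.863155e+02 -3.287090e+01]
0 [  0.5669  -0.2828  65.9405 -24.1031]
60 [  0.6663  -0.2735 125.813  -25.8688]
120 [ 7.080000e-01 -1.825000e-01  1.851818e+02 -2.749680e+01]
```

The pin fit puts the wheel at +60.1°, so it sits on the click and has settled. All three plates are in their nests, shifted only within the nest play, and the robot is clear.

```bash
python3 -c "
from workcell import bot
print(bot.job_done())"
```

```text
the job is handed in; nothing more can be done
None
```

The plate is seated in its nest and released, the wheel is turned one click counter-clockwise so the plate is under the lens, and the job was handed in at about 36 s (limit 67 s); no verdict came back. While the wheel turned, the finger's back briefly held a neighbouring nest at about 53° (about 3 N) before it clicked home.

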